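# Put the colour-banded objectives away in the caddy

### The job

Put the four microscope objectives with a coloured band away in the caddy, each standing upright on the floor of the dish of its own colour; they hold delicate glass, so set them down gently and do not drop them or knock them over. Leave the two look-alike relay lenses without a coloured band, one plain silver and one black, standing where they are.

Things in the scene. Friction and masses are not known exactly. Their poses are not given: they have to be found in the camera images.
- obj_red_c (a point): Microscope objective with a red band: upright round silver barrel 38 mm in diameter, 62 mm tall, 0.15 kg, standing on its flat foot on the table. The red band and sloping red shoulder lie 40 to 55 mm up, with a narrow dark nose (16 mm across) above; the straight 38 mm barrel, 0 to 47 mm up, is the place to grip. The point is its centre, 31 mm above its foot; z is up along its axis, yaw has no meaning.
- obj_yellow_c (a point): Microscope objective with a yellow band: upright round silver barrel 38 mm in diameter, 62 mm tall, 0.15 kg, standing on its flat foot on the table. The yellow band and sloping yellow shoulder lie 40 to 55 mm up, with a narrow dark nose (16 mm across) above; the straight 38 mm barrel, 0 to 47 mm up, is the place to grip. The point is its centre, 31 mm above its foot; z is up along its axis, yaw has no meaning.
- obj_green_c (a point): Microscope objective with a green band: upright round silver barrel 38 mm in diameter, 62 mm tall, 0.15 kg, standing on its flat foot on the table. The green band and sloping green shoulder lie 40 to 55 mm up, with a narrow dark nose (16 mm across) above; the straight 38 mm barrel, 0 to 47 mm up, is the place to grip. The point is its centre, 31 mm above its foot; z is up along its axis, yaw has no meaning.
- obj_blue_c (a point): Microscope objective with a blue band: upright round silver barrel 38 mm in diameter, 62 mm tall, 0.15 kg, standing on its flat foot on the table. The blue band and sloping blue shoulder lie 40 to 55 mm up, with a narrow dark nose (16 mm across) above; the straight 38 mm barrel, 0 to 47 mm up, is the place to grip. The point is its centre, 31 mm above its foot; z is up along its axis, yaw has no meaning.
- bay_red (a point): The red dish of the caddy, a bay for one objective: round, open above, inner diameter 58 mm, outer 68 mm, rim 8 mm above its flat inner floor. The point is the centre of the inner floor, which is 9 mm above the table; z is up. All four dishes are fixed, two by two at 82 mm pitch, in a black square caddy 180 mm wide (its edge 10 mm high) that is fixed to the table; a small steel carrying bar lies flat on two opposite sides.
- bay_yellow (a point): The yellow dish of the caddy, a bay for one objective: round, open above, inner diameter 58 mm, outer 68 mm, rim 8 mm above its flat inner floor. The point is the centre of the inner floor, which is 9 mm above the table; z is up. All four dishes are fixed, two by two at 82 mm pitch, in a black square caddy 180 mm wide (its edge 10 mm high) that is fixed to the table; a small steel carrying bar lies flat on two opposite sides.
- bay_green (a point): The green dish of the caddy, a bay for one objective: round, open above, inner diameter 58 mm, outer 68 mm, rim 8 mm above its flat inner floor. The point is the centre of the inner floor, which is 9 mm above the table; z is up. All four dishes are fixed, two by two at 82 mm pitch, in a black square caddy 180 mm wide (its edge 10 mm high) that is fixed to the table; a small steel carrying bar lies flat on two opposite sides.
- bay_blue (a point): The blue dish of the caddy, a bay for one objective: round, open above, inner diameter 58 mm, outer 68 mm, rim 8 mm above its flat inner floor. The point is the centre of the inner floor, which is 9 mm above the table; z is up. All four dishes are fixed, two by two at 82 mm pitch, in a black square caddy 180 mm wide (its edge 10 mm high) that is fixed to the table; a small steel carrying bar lies flat on two opposite sides.
- plain_silver_c (a point): Look-alike: a relay lens of the same shape, size and weight as the objectives (38 mm diameter, 62 mm tall) but with a bare silver shoulder and no coloured band. Does not belong in the caddy. The point is its centre, 31 mm above its foot; z is up.
- plain_black_c (a point): Look-alike: a relay lens of the same shape, size and weight as the objectives (38 mm diameter, 62 mm tall) but with a black shoulder and black band, no colour. Does not belong in the caddy. The point is its centre, 31 mm above its foot; z is up.

How it is judged:
By the outcome, as a careful person would: the job done as asked, in the order asked, and still so for the second after the job is handed in, with the robot touching nothing.
It also fails if it takes over 106 s, if anything falls off the work surface, if the arm or the gripper's body presses on something with over 40 N, if the wrist force passes 120 N, or if a joint passes its speed limit or range.

### The arm

A 6-joint arm with a two-finger parallel gripper is mounted at the origin on the work surface. World frame = base frame: x ahead of the robot, y to its left, z up, the work surface at z = 0. Lengths are in m, angles in rad, forces in N, time in s.
With the tool pointing down it reaches from about 0.3 to 0.875 m from the base axis. Payload 6.4 kg.
Tool frame: the origin (TCP) lies midway between the tips of the shut fingers; the grasp point (between the pads) lies 19 mm behind it; z points along the fingers, y is the direction in which the jaws open and shut (so a half turn about z gives the same grasp; the last joint's range is limited). The gripper opens to 85 mm and grips with 20 to 120 N. Pads are 22 mm wide; open, the fingers measure 114 mm over their backs; the gripper's body (76 mm by 85 mm) begins 54 mm behind the grasp point. The pads swing forward as they close: fully open they stand 13 mm farther back than shut.
Start: joints at [-1.465, 0.181, 1.607, -0, 1.354, -0.206], TCP at [0.176, -0.547, 0.211] pointing down, gripper open.
Joint ranges: [-2.99, 2.99], [-0.89, 2.07], [0.3, 2.58], [-1.14, 4.28], [0, 2.63], [-3.12, 3.12]. Speed limits (rad/s): [2.57, 2.57, 3.01, 3.14, 3.14, 3.14].

### API

Orientations are given as a unit quaternion [w, x, y, z].
In Python, from bench import ctrl gives the robot as it stands. The module is installed in compiled form; this text tells all that it offers.
- The arm moves only by the tool arm_command, never from a script. Its argument "plan" is one flat list of numbers, 4 for each row, row after row: the shift along the tool's x, y, z in mm, then the turn about the tool's z in rad. A call has 1 to 20 rows; each row shifts and turns the commanded pose from where the row before left it, along the tool's axes as they then stand; what a row does not reach is not made up. A row lasts 1/10 s, in which the tool goes at most 50 mm and 8.59 degrees, less where a joint would pass 70% of its speed; a pose out of reach is approached as far as the arm can. A call is refused whole if a number of a shift passes 50 or a number of a turn 0.15, either way. A call with a gripper value outside its range is refused whole. "grip" is the opening, from 0 (shut) to 1 (fully open), set as the call begins (left out, the last holds). The fingers move at their own pace and stop on an object; the grip force is fixed at half the most. Time passes only in rows, so rows that do not move let the fingers close. It gives the time, the measured TCP pose, the force and the opening at its end, in the units of the state.
- ctrl.get_obs(): the state, without advancing time (a new reading comes with each control period).
- ctrl.camera(name): name is "scene" or "top" or "wrist"; returns a dict with "color" (384x512x3 uint8, red, green, blue), "camera_matrix" (3x3 intrinsics, pixels), "eye" and "attitude" of the camera in the world; the wrist camera has in their place "T_tool_cam" (4x4, takes a point from camera to tool coordinates, whose origin is the TCP and whose axes are the flange's). Camera axes: x right, y up, looking along -z (the intrinsics and any distortion apply to the point x, -y, -z); pixel columns grow to the right and rows downward; lengths in m; the calibration is good to about 2 mm. A picture is of the moment at which its call begins: read the wrist's pose just before it. There is no depth.
- ctrl.hand_in(): hands the job in, once; it reports no verdict.
The state is a dict: "time_s": time; "q": joint angles; "dq": joint speeds; "joint_efforts": joint torques, N m; "eef_pos": TCP position; "eef_rot": TCP orientation; "wrist_force": force on the tool from outside, world axes, zero at the start; "torque": the same for the moment, N m; "opening": opening from 0.0 (shut) to 1.0 (fully open).
Only numpy, scipy, OpenCV 4.12 (cv2) and the standard library are available. Lean on these libraries where they do the work, as an engineer would, in place of code of your own. Each camera call takes 0.05 s, during which the arm holds its last target. There are 200 camera calls.

## Working session

There is one attempt and no reset: what is moved stays moved. The work goes in short steps, Python scripts to look and compute and a tool call to move; the robot and the scene stay as the last step left them, time stands still between calls to the robot, and variables do not carry over. Pictures are saved under pics/ and viewed, about 12 in all and at most 16, crops included, and the job is handed in when it is done.

Besides the shell and the picture viewer there is one more tool, called by a JSON object that holds its "method" and its "body", one argument or row to a line. arm_command: Moves the arm, as the interface text tells. Its arguments: {"type":"object","properties":{"plan":{"type":"array","items":{"type":"number"}},"grip":{"type":"number"}},"required":["plan"]}

```bash
mkdir -p pics; python3 - <<'E'
from bench import ctrl
import cv2
o=ctrl.get_obs(); print(o)
for n in("scene","top","wrist"):
    c=ctrl.camera(n); cv2.imwrite(f"pics/{n}0.png",c["color"][:,:,::-1]); print(n,{k:v for k,v in c.items() if k!="color"})
E
```

```text
{'time_s': 0.0, 'q': array([-1.46529762e+00,  1.81563286e-01,  1.60797085e+00, -6.98652969e-06,
        1.35378952e+00, -2.06312182e-01]), 'dq': array([-3.01956138e-04,  5.49421805e-04, -3.95722847e-04, -1.12053749e-03,
        1.76910708e-03,  8.94408060e-06]), 'joint_efforts': array([-5.84994687e-04, -4.44872332e+01, -3.51342952e+01, -2.85048909e-04,
        9.04477289e-03,  1.65903856e-05]), 'eef_pos': array([ 0.17634669, -0.5466937 ,  0.20968963]), 'eef_rot': array([-8.64572582e-04,  9.87870856e-01,  1.55275315e-01,  4.02022091e-05]), 'wrist_force': array([-0.3212213 , -0.27198889, -1.29131236]), 'torque': array([-0.02695944,  0.01804125, -0.03797584]), 'opening': 1.0033212995373217}
scene {'camera_matrix': array([[365.15310435,   0.        , 254.03700392],
       [  0.        , 365.15310435, 181.32111428],
       [  0.        ,   0.        ,   1.        ]]), 'eye': array([ 0.99617625, -0.11694205,  0.84568109]), 'attitude': array([0.75596806, 0.2039782 , 0.17019896, 0.59827878])}
top {'camera_matrix': array([[405.2212056 ,   0.        , 257.78674026],
       [  0.        , 405.2212056 , 188.6068539 ],
       [  0.        ,   0.        ,   1.        ]]), 'eye': array([0.47397367, 0.00992168, 1.12937537]), 'attitude': array([-0.69880517, -0.01720105,  0.01552196,  0.71493673])}
wrist {'camera_matrix': array([[281.02562187,   0.        , 255.11050588],
       [  0.        , 281.02562187, 191.89840121],
       [  0.        ,   0.        ,   1.        ]]), 'T_tool_cam': array([[ 2.25292805e-04,  9.46546987e-01,  3.22565887e-01,
         8.34510211e-02],
       [ 9.99999949e-01, -1.40828629e-04, -2.85187874e-04,
         4.84666159e-04],
       [-2.24517211e-04,  3.22565935e-01, -9.46546971e-01,
        -1.63389477e-01],
       [ 0.00000000e+00,  0.00000000e+00,  0.00000000e+00,
         1.00000000e+00]])}
```

View pics/top0.png

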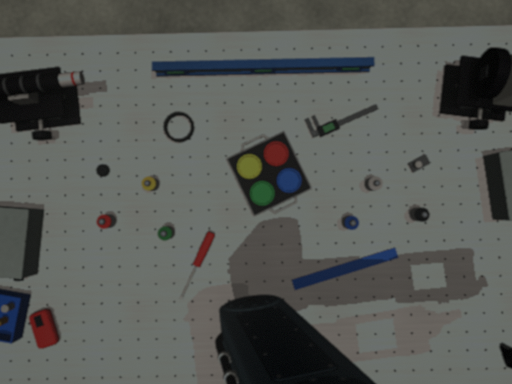

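View pics/scene0.png

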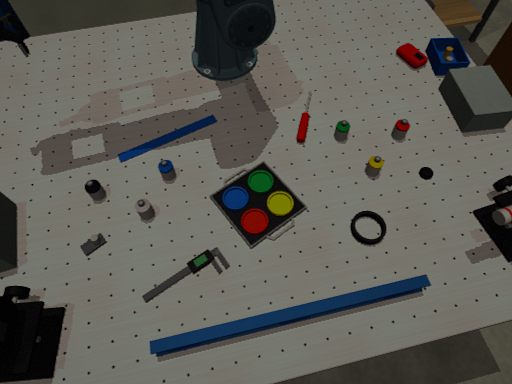

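The top view shows red at (106,221), yellow (150,183), green (167,232), blue (350,222), silver (374,183) and black (420,214). The dishes are red (276,153), yellow (249,166), green (262,193) and blue (289,180).

```bash
cat >h.py <<'E'
import numpy as np,cv2
from scipy.spatial.transform import Rotation as R
def rot(q): return R.from_quat(np.r_[q[1:],q[0]]).as_matrix()
def plane(K,Rm,eye,uv,z):
    d=Rm@np.array([(uv[0]-K[0,2])/K[0,0],-(uv[1]-K[1,2])/K[1,1],-1]); return eye+d*(z-eye[2])/d[2]
def blob(img,uv,r=14,smin=110,tol=12):
    "centroid, area of the blob of the hue of the seed"
    h=cv2.cvtColor(img,cv2.COLOR_RGB2HSV).astype(int); u,v=map(int,uv)
    w=h[v-r:v+r+1,u-r:u+r+1]; c=w[r-3:r+4,r-3:r+4].reshape(-1,3); hue=c[c[:,1].argmax(),0]
    d=abs(w[:,:,0]-hue); m=((np.minimum(d,180-d)<tol)&(w[:,:,1]>smin)&(w[:,:,2]>40)).astype(np.uint8)
    n,l,s,ct=cv2.connectedComponentsWithStats(m); k=1+s[1:,4].argmax()
    return ct[k]+[u-r,v-r],s[k,4]
E
python3 - <<'E'
from h import *
from bench import ctrl
T=dict(red=(106,221),yellow=(150,183),green=(167,232),blue=(350,222))
D=dict(red=(276,153),yellow=(249,166),green=(262,193),blue=(289,180))
S=dict(red=(401,125),yellow=(376,162),green=(343,127),blue=(166,166))
SD=dict(red=(255,221),yellow=(280,203),green=(260,181),blue=(236,197))
for cam,o,d in(("top",T,D),("scene",S,SD)):
    c=ctrl.camera(cam);K=c["camera_matrix"];Rm=rot(c["attitude"])
    for k in o:
        b,a=blob(c["color"],o[k]); b2,a2=blob(c["color"],d[k],20)
        print(cam,k,b.round(1),a,plane(K,Rm,c["eye"],b,.048)[:2].round(4),"dish",b2.round(1),a2,plane(K,Rm,c["eye"],b2,.010)[:2].round(4))
    for n,uv,z in(("silver",(374,183),.05),("black",(420,214),.05)) if cam=="top" else (("silver",(145,208),.05),("black",(94,187),.05)): print(n,plane(K,Rm,c["eye"],uv,z)[:2].round(3))
E
```

```text
top red [104.6 221. ] 127 [0.4472 0.4219] dish [275.7 153.3] 539 [ 0.6229 -0.0398]
top yellow [149.3 183.2] 120 [0.5451 0.3019] dish [248.9 165.9] 538 [0.5894 0.0353]
top green [166.2 232.5] 74 [0.4129 0.2582] dish [261.8 192.7] 498 [0.5141 0.0011]
top blue [350.4 222.2] 104 [ 0.4291 -0.2323] dish [288.6 179.9] 529 [ 0.5479 -0.0738]
silver [ 0.532 -0.298]
black [ 0.447 -0.417]
scene red [401.8 126. ] 114 [0.4523 0.4198] dish [254.3 220.5] 579 [ 0.6198 -0.0404]
scene yellow [375.2 162.9] 137 [0.55   0.3002] dish [279.9 202.8] 542 [0.5866 0.035 ]
scene green [342.6 126.7] 87 [0.416  0.2597] dish [260.2 180.9] 442 [0.5108 0.0013]
scene blue [165.4 166.5] 111 [ 0.4323 -0.235 ] dish [235.  197.5] 503 [ 0.5443 -0.0741]
silver [ 0.543 -0.296]
black [ 0.453 -0.418]
```

{"method": "arm_command", "body": {
  "plan": [15,-10,2,0,25,-16,4,0,32,-21,6,0,32,-21,6,0,32,-21,6,0,32,-21,6,0,32,-21,6,0,32,-21,6,0,32,-21,6,0,32,-21,6,0,25,-16,4,0,15,-10,2,0,0,0,0,0,0,0,0,0],
  "grip": 1
}}

```text
time_s: 1.65
eef_pos: [0.4286, -0.2341, 0.1505]
eef_rot: [-0.0, 0.988, 0.156, -0.0]
wrist_force: [-1.3, -0.4, -0.3]
opening: 1.001
```

```bash
cat >>h.py <<'E'
POS=dict(red=(.450,.421),yellow=(.5475,.301),green=(.4145,.259),blue=(.4307,-.2337))
DISH=dict(red=(.6214,-.040),yellow=(.588,.035),green=(.5125,.001),blue=(.546,-.074))
def wrist(ctrl,name,seed=None,z=.048,save=None,smin=110):
    "refine a coloured thing's position with the wrist camera; print it and the tool-axis shift to it"
    o=ctrl.get_obs(); c=ctrl.camera("wrist"); T=c["T_tool_cam"]; Rt=rot(o["eef_rot"])
    if save: cv2.imwrite(save,c["color"][:,:,::-1])
    if seed is None: return
    b,a=blob(c["color"],seed,60,smin)
    p=plane(c["camera_matrix"],Rt@T[:3,:3],o["eef_pos"]+Rt@T[:3,3],b,z)
    print(name,"px",b.round(1),a,"at",p.round(4)); return p
def pix(ctrl,p):
    o=ctrl.get_obs(); c=ctrl.camera("wrist"); T=c["T_tool_cam"]; Rt=rot(o["eef_rot"])
    q=(Rt@T[:3,:3]).T@(np.array(p)-o["eef_pos"]-Rt@T[:3,3]); K=c["camera_matrix"]
    return K[0,2]+K[0,0]*q[0]/-q[2], K[1,2]-K[1,1]*q[1]/-q[2]
def to(ctrl,xyz):
    o=ctrl.get_obs(); Rt=rot(o["eef_rot"]); print("t",round(o["time_s"],2),"tcp",o["eef_pos"].round(4),"q",o["q"].round(2),"F",o["wrist_force"].round(1),"open",round(o["opening"],2)); print("shift mm",(Rt.T@(np.array(xyz)-o["eef_pos"])*1000).round(1))
E
python3 - <<'E'
from h import *
from bench import ctrl
P=(*POS["blue"],.048); s=pix(ctrl,P); print(s)
p=wrist(ctrl,"blue",s,save="pics/w1.png"); to(ctrl,(p[0],p[1],.012))
E
```

```text
(np.float64(254.82455301271625), np.float64(182.99900294725006))
blue px [255.6 183.2] 847 at [ 0.4305 -0.2352  0.048 ]
t 1.75 tcp [ 0.4284 -0.2352  0.1507] q [-0.75  0.05  1.88 -0.    1.21  0.51] F [-0.8 -0.4 -0.8] open 1.0
shift mm [  2.1   0.6 138.7]
```

View pics/w1.png

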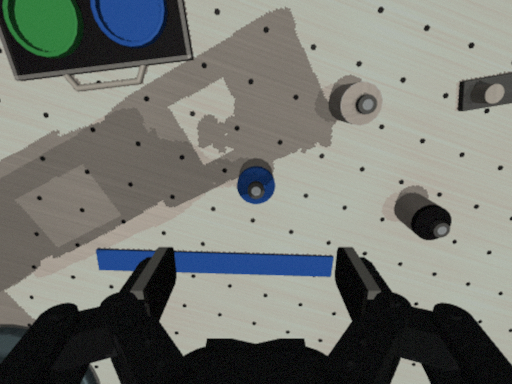

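The wrist view shows blue at (255,183) centred between the fingers, and the long bar at row 262 is clear of them. I'm descending.

{"method": "arm_command", "body": {
  "plan": [2,0.5,12,0,0,0,25,0,0,0,30,0,0,0,28,0,0,0,20,0,0,0,14,0,0,0,7,0,0,0,3,0,0,0,0,0,0,0,0,0],
  "grip": 1
}}

```text
time_s: 2.75
eef_pos: [0.4312, -0.2352, 0.0122]
eef_rot: [0.001, 0.988, 0.155, 0.0]
wrist_force: [-0.7, 0.4, -0.3]
opening: 0.996
```

{"method": "arm_command", "body": {
  "plan": [0,0,0,0,0,0,0,0,0,0,0,0,0,0,0,0,0,0,0,0,0,0,0,0,0,0,0,0,0,0,0,0],
  "grip": 0.3
}}

```text
time_s: 3.55
eef_pos: [0.4311, -0.2349, 0.0123]
eef_rot: [0.0, 0.988, 0.155, 0.0]
wrist_force: [-1.7, 2.1, 7.0]
opening: 0.417
```

```bash
python3 - <<'E'
from h import *
from bench import ctrl
wrist(ctrl,"",save="pics/w2.png"); to(ctrl,(*DISH["blue"],.120))
E
```

```text
t 3.6 tcp [ 0.4311 -0.2348  0.0123] q [-0.74  0.28  1.95 -0.    0.91  0.52] F [-1.1  1.7  6.3] open 0.42
shift mm [ 158.8 -117.7 -107.7]
```

View pics/w2.png

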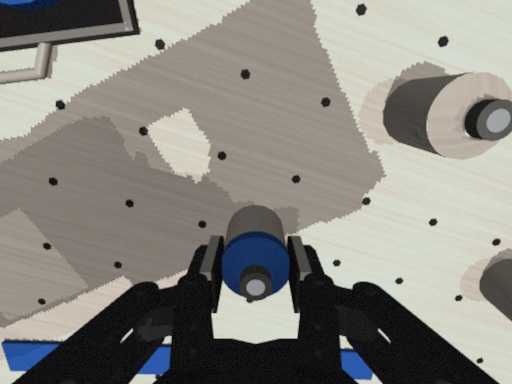

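Blue is gripped: opening 0.42 is about 38 mm, and it's centred between the pads. I'm lifting it and carrying it over the blue dish.

{"method": "arm_command", "body": {
  "plan": [0,0,-4,0,0,0,-12,0,0,0,-26,0,0,0,-30,0,0,0,-24,0,0,0,-12,0,16,-12,0,0,30,-22,0,0,33,-25,0,0,33,-25,0,0,30,-22,0,0,17,-12,0,0,0,0,0,0,0,0,0,0]
}}

```text
time_s: 5.0
eef_pos: [0.5454, -0.0733, 0.1191]
eef_rot: [-0.0, 0.988, 0.156, -0.001]
wrist_force: [-0.2, -0.6, -1.6]
opening: 0.413
```

```bash
python3 - <<'E'
from h import *
from bench import ctrl
wrist(ctrl,"",save="pics/w3.png"); to(ctrl,(*DISH["blue"],.0215))
for k in ("green","red","yellow"):
    s=pix(ctrl,(*DISH[k],.009)); print(k,np.round(s))
    if 20<s[0]<490 and 20<s[1]<360:
        try: wrist(ctrl,k,s,z=.0095)
        except Exception as e: print(e)
E
```

```text
t 5.05 tcp [ 0.5452 -0.0738  0.1192] q [-0.35  0.23  1.75 -0.    1.17  0.91] F [-0.7 -0.  -1.7] open 0.42
shift mm [ 0.8  0.5 97.7]
green [175. 190.]
green px [174.4 189.9] 3574 at [0.5128 0.0017 0.0095]
red [244.  97.]
red px [244.6  95.1] 4822 at [ 0.6228 -0.04    0.0095]
yellow [157. 107.]
yellow px [155.9 105.9] 4748 at [0.5887 0.0359 0.0095]
```

View pics/w3.png

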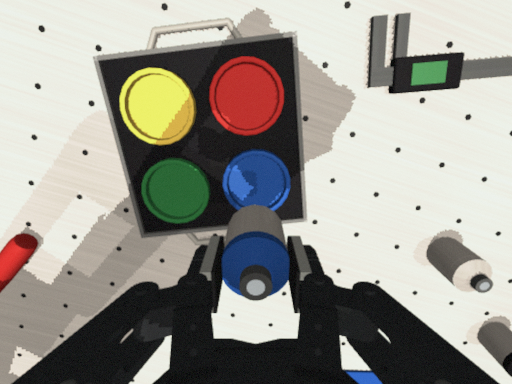

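The caddy is in view: yellow (156,106), red (245,95), green (174,190), blue (256,182). The wrist estimates agree within 2 mm, so I'm lowering gently.

{"method": "arm_command", "body": {
  "plan": [1,0.5,10,0,0,0,22,0,0,0,26,0,0,0,20,0,0,0,9,0,0,0,5,0,0,0,3,0,0,0,1,0,0,0,0.7,0,0,0,0.7,0,0,0,0.4,0,0,0,0,0,0,0,0,0]
}}

```text
time_s: 6.65
eef_pos: [0.5471, -0.0738, 0.022]
eef_rot: [0.0, 0.988, 0.155, 0.0]
wrist_force: [-0.2, -0.0, -1.1]
opening: 0.418
```

{"method": "arm_command", "body": {
  "plan": [0,0,0,0,0,0,0,0,0,0,0,0,0,0,0,0,0,0,0,0],
  "grip": 0.68
}}

```text
time_s: 7.15
eef_pos: [0.5471, -0.0738, 0.0219]
eef_rot: [0.0, 0.988, 0.155, 0.0]
wrist_force: [-0.1, 0.3, 0.7]
opening: 0.677
```

```bash
python3 - <<'E'
from h import *
from bench import ctrl
wrist(ctrl,"",save="pics/w4.png"); to(ctrl,(*DISH["blue"],.150))
E
```

```text
t 7.2 tcp [ 0.5471 -0.0738  0.0218] q [-0.35  0.38  1.79  0.    0.98  0.91] F [-0.3 -0.2  0.8] open 0.68
shift mm [-1.100e+00 -1.000e-01 -1.282e+02]
```

View pics/w4.png

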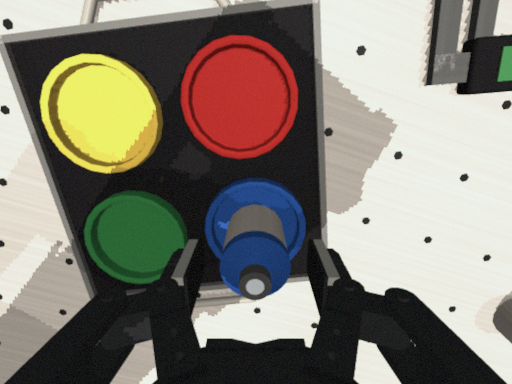

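Blue stands inside its dish and is released. Next is green.

{"method": "arm_command", "body": {
  "plan": [0,0,-4,0,0,0,-20,0,0,0,-35,0,0,0,-38,0,0,0,-22,0,0,0,-9,0]
}}

```text
time_s: 7.8
eef_pos: [0.5487, -0.0743, 0.1531]
eef_rot: [0.001, 0.988, 0.155, 0.002]
wrist_force: [-0.6, -0.6, -0.6]
opening: 0.682
```

{"method": "arm_command", "body": {
  "plan": [-1,-15,0,0,-2,-30,0,0,-2.5,-38,0,0,-2.5,-38,0,0,-2.5,-38,0,0,-2.5,-38,0,0,-2.5,-38,0,0,-2.5,-38,0,0,-2.5,-38,0,0,-2,-30,0,0,-1,-17,0,0,0,0,0,0,0,0,0,0],
  "grip": 1
}}

```text
time_s: 9.1
eef_pos: [0.4132, 0.2598, 0.1483]
eef_rot: [0.0, 0.988, 0.156, -0.001]
wrist_force: [-0.3, 0.2, -0.1]
opening: 0.999
```

```bash
python3 - <<'E'
from h import *
from bench import ctrl
s=pix(ctrl,(*POS["green"],.048)); print(s)
p=wrist(ctrl,"green",s,save="pics/w5.png"); to(ctrl,(p[0],p[1],.012))
E
```

```text
(np.float64(255.63197268449244), np.float64(184.5321756988447))
green px [250.7 183.6] 825 at [0.4144 0.2635 0.048 ]
t 9.2 tcp [0.4143 0.2591 0.1489] q [ 0.32  0.06  1.88 -0.    1.21  1.58] F [-0.4  0.7 -0.2] open 1.0
shift mm [  1.7  -4.2 136.9]
```

View pics/w5.png

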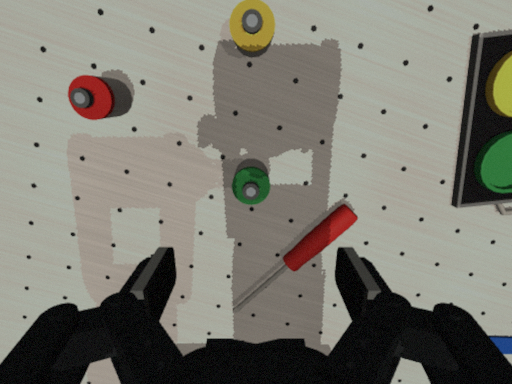

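The green objective is at (251,184), 4 mm off-centre. The screwdriver handle, from (290,265) to (350,210), is clear of the fingers.

{"method": "arm_command", "body": {
  "plan": [1,-3,12,0,0.5,0,25,0,0,0,30,0,0,0,28,0,0,0,20,0,0,0,13,0,0,0,6,0,0,0,3,0,0,0,0,0],
  "grip": 1
}}

```text
time_s: 10.1
eef_pos: [0.4158, 0.2631, 0.0131]
eef_rot: [-0.0, 0.988, 0.155, 0.0]
wrist_force: [0.2, 0.1, 0.3]
opening: 1.0
```

{"method": "arm_command", "body": {
  "plan": [0,0,0,0,0,0,0,0,0,0,0,0,0,0,0,0,0,0,0,0,0,0,0,0,0,0,0,0,0,0,0,0],
  "grip": 0.3
}}

```text
time_s: 10.9
eef_pos: [0.4159, 0.2633, 0.0137]
eef_rot: [-0.0, 0.988, 0.155, 0.001]
wrist_force: [-1.2, -0.4, 5.3]
opening: 0.415
```

```bash
python3 - <<'E'
from h import *
from bench import ctrl
wrist(ctrl,"",save="pics/w6.png"); to(ctrl,(.513,.0015,.130))
E
```

```text
t 10.95 tcp [0.4159 0.2633 0.0137] q [ 0.32  0.28  1.94 -0.    0.91  1.58] F [-2.4 -0.4  6.8] open 0.41
shift mm [  12.2  279.  -116.3]
```

{"method": "arm_command", "body": {
  "plan": [0,0,-4,0,0,0,-13,0,0,0,-28,0,0,0,-33,0,0,0,-26,0,0,0,-12,0,1,16,0,0,1,32,0,0,2,38,0,0,2,38,0,0,1,38,0,0,1,38,0,0,1,38,0,0,1,27,0,0,1,14,0,0,0,0,0,0,0,0,0,0]
}}

```text
time_s: 12.65
eef_pos: [0.5107, 0.0017, 0.1284]
eef_rot: [-0.001, 0.988, 0.155, -0.001]
wrist_force: [0.7, 0.7, -1.2]
opening: 0.411
```

```bash
python3 - <<'E'
from h import *
from bench import ctrl
wrist(ctrl,"",save="pics/w7.png"); to(ctrl,(.513,.0015,.0225))
E
```

```text
t 12.7 tcp [0.5107 0.0021 0.1284] q [-0.23  0.13  1.84  0.    1.17  1.03] F [-0.5  0.9 -0.4] open 0.42
shift mm [  2.1   1.4 105.9]
```

View pics/w7.png

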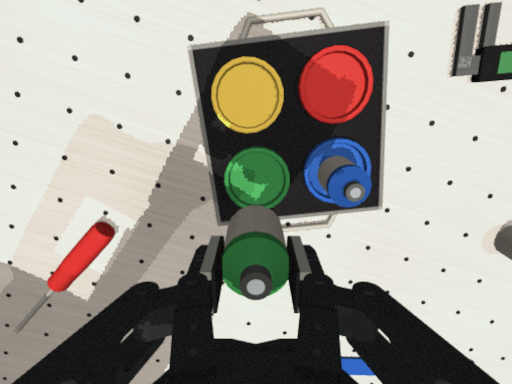

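Blue stands upright in its dish at (345,175). Green is held over its own dish. I'm lowering it and will release with a narrower opening, because blue lies along the jaw direction.

{"method": "arm_command", "body": {
  "plan": [2,1,12,0,0,0,24,0,0,0,28,0,0,0,20,0,0,0,10,0,0,0,5,0,0,0,3,0,0,0,1.5,0,0,0,1,0,0,0,0.8,0,0,0,0.6,0,0,0,0.3,0,0,0,0,0,0,0,0,0]
}}

```text
time_s: 14.1
eef_pos: [0.5138, 0.0005, 0.0228]
eef_rot: [0.0, 0.988, 0.155, 0.0]
wrist_force: [-0.4, 0.3, -0.5]
opening: 0.413
```

{"method": "arm_command", "body": {
  "plan": [0,0,0,0,0,0,0,0,0,0,0,0,0,0,0,0,0,0,0,0],
  "grip": 0.6
}}

```text
time_s: 14.6
eef_pos: [0.5136, 0.0006, 0.0226]
eef_rot: [0.0, 0.988, 0.155, 0.0]
wrist_force: [0.2, 1.1, 0.0]
opening: 0.598
```

```bash
python3 - <<'E'
from h import *
from bench import ctrl
wrist(ctrl,"",save="pics/w8.png"); to(ctrl,(*POS["yellow"],.150))
E
```

```text
t 14.65 tcp [0.5137 0.0006 0.0226] q [-0.23  0.3   1.89  0.    0.95  1.03] F [ 0.  -0.2  0.1] open 0.6
shift mm [ 124.4 -275.5 -127.4]
```

View pics/w8.png

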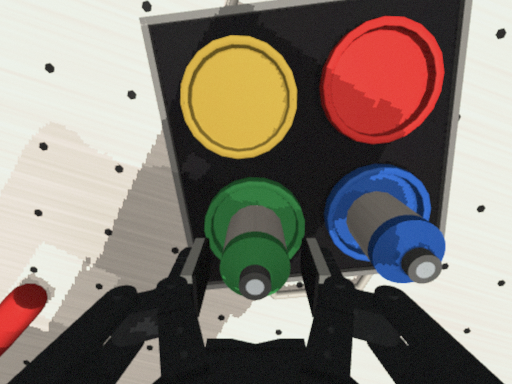

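Green stands in its dish and the fingers are clear of it and of blue. Next is yellow.

{"method": "arm_command", "body": {
  "plan": [0,0,-4,0,0,0,-20,0,0,0,-35,0,0,0,-37,0,0,0,-22,0,0,0,-9,0]
}}

```text
time_s: 15.25
eef_pos: [0.5153, 0.0002, 0.1527]
eef_rot: [0.001, 0.988, 0.155, 0.002]
wrist_force: [0.4, -0.3, -0.0]
opening: 0.604
```

{"method": "arm_command", "body": {
  "plan": [6,-14,0,0,12,-27,0,0,15,-33,0,0,15,-33,0,0,15,-33,0,0,15,-33,0,0,15,-33,0,0,15,-33,0,0,11,-24,0,0,5,-13,0,0,0,0,0,0,0,0,0,0],
  "grip": 1
}}

```text
time_s: 16.45
eef_pos: [0.5465, 0.3004, 0.1489]
eef_rot: [0.0, 0.988, 0.155, -0.001]
wrist_force: [-0.6, 1.3, 0.0]
opening: 1.002
```

```bash
python3 - <<'E'
from h import *
from bench import ctrl
s=pix(ctrl,(*POS["yellow"],.048)); print(s)
p=wrist(ctrl,"yellow",s,save="pics/w9.png"); to(ctrl,(p[0],p[1],.012))
E
```

```text
(np.float64(254.21369373885022), np.float64(184.34657743950916))
yellow px [250.3 182.6] 915 at [0.5482 0.3049 0.048 ]
t 16.55 tcp [0.5469 0.2999 0.1493] q [ 0.31  0.34  1.53 -0.    1.26  1.57] F [ 0.8 -1.4  0.5] open 1.0
shift mm [  2.8  -4.4 137.3]
```

View pics/w9.png

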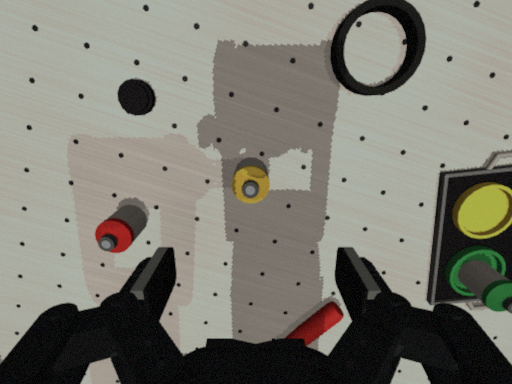

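Yellow is at (250,183), 4 mm to the left, and nothing is close to the finger landings.

{"method": "arm_command", "body": {
  "plan": [1.5,-3.5,12,0,0.5,0,25,0,0,0,30,0,0,0,28,0,0,0,20,0,0,0,13,0,0,0,6,0,0,0,3,0,0,0,0,0],
  "grip": 1
}}

```text
time_s: 17.45
eef_pos: [0.5483, 0.3053, 0.013]
eef_rot: [-0.0, 0.988, 0.155, 0.0]
wrist_force: [0.7, -0.5, -0.1]
opening: 0.999
```

{"method": "arm_command", "body": {
  "plan": [0,0,0,0,0,0,0,0,0,0,0,0,0,0,0,0,0,0,0,0,0,0,0,0,0,0,0,0,0,0,0,0],
  "grip": 0.3
}}

```text
time_s: 18.25
eef_pos: [0.5486, 0.3056, 0.0136]
eef_rot: [-0.0, 0.988, 0.155, 0.001]
wrist_force: [-0.3, 1.1, 7.0]
opening: 0.415
```

```bash
python3 - <<'E'
from h import *
from bench import ctrl
to(ctrl,(.5885,.0355,.130))
E
```

```text
t 18.25 tcp [0.5486 0.3056 0.0136] q [0.32 0.53 1.59 0.   1.03 1.58] F [-0.3  1.1  7. ] open 0.42
shift mm [ -44.7  269.3 -116.5]
```

{"method": "arm_command", "body": {
  "plan": [0,0,-4,0,0,0,-13,0,0,0,-28,0,0,0,-33,0,0,0,-26,0,0,0,-12,0,-3,16,0,0,-5,30,0,0,-6,36,0,0,-6,36,0,0,-6,36,0,0,-6,36,0,0,-6,36,0,0,-5,28,0,0,-2,15,0,0,0,0,0,0,0,0,0,0]
}}

```text
time_s: 19.95
eef_pos: [0.5867, 0.0357, 0.1277]
eef_rot: [-0.001, 0.988, 0.155, -0.001]
wrist_force: [-0.2, 1.1, -1.8]
opening: 0.419
```

```bash
python3 - <<'E'
from h import *
from bench import ctrl
wrist(ctrl,"",save="pics/w10.png"); to(ctrl,(.5885,.0355,.0225))
for k in ("red",):
    s=pix(ctrl,(*DISH[k],.009)); wrist(ctrl,k,s,z=.0095)
E
```

```text
t 20.0 tcp [0.5868 0.0363 0.1279] q [-0.14  0.29  1.64  0.    1.2   1.12] F [ 0.2  0.  -1.8] open 0.41
shift mm [  1.4   1.4 105.4]
red px [337.4 171.8] 3625 at [ 0.6222 -0.0419  0.0095]
```

View pics/w10.png

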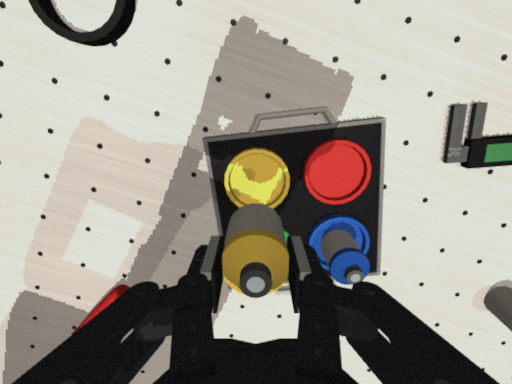

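Yellow is held over its dish at (257,180) and blue is undisturbed. I'm lowering it.

{"method": "arm_command", "body": {
  "plan": [1.5,1,12,0,0,0,24,0,0,0,28,0,0,0,20,0,0,0,10,0,0,0,4.5,0,0,0,3,0,0,0,1.5,0,0,0,1,0,0,0,0.8,0,0,0,0.5,0,0,0,0.2,0,0,0,0,0,0,0,0,0]
}}

```text
time_s: 21.5
eef_pos: [0.5893, 0.0349, 0.0232]
eef_rot: [0.0, 0.988, 0.155, 0.0]
wrist_force: [-0.0, 0.2, -1.7]
opening: 0.413
```

{"method": "arm_command", "body": {
  "plan": [0,0,0,0,0,0,0,0,0,0,0,0,0,0,0,0,0,0,0,0],
  "grip": 0.6
}}

```text
time_s: 22.0
eef_pos: [0.5893, 0.0349, 0.0231]
eef_rot: [0.0, 0.988, 0.155, 0.0]
wrist_force: [-0.3, 0.2, -0.7]
opening: 0.597
```

{"method": "arm_command", "body": {
  "plan": [0,0,-4,0,0,0,-20,0,0,0,-35,0,0,0,-37,0,0,0,-22,0,0,0,-9,0,0,0,0,0]
}}

```text
time_s: 22.7
eef_pos: [0.5901, 0.0348, 0.1515]
eef_rot: [0.0, 0.988, 0.155, 0.001]
wrist_force: [-0.2, -0.7, -0.0]
opening: 0.601
```

```bash
python3 - <<'E'
from h import *
from bench import ctrl
wrist(ctrl,"",save="pics/w11.png"); to(ctrl,(*POS["red"],.150))
E
```

```text
t 22.75 tcp [0.589  0.0349 0.1498] q [-0.14  0.27  1.62 -0.    1.24  1.12] F [-0.2 -0.4 -0.9] open 0.6
shift mm [-1.390e+01 -4.101e+02 -2.000e-01]
```

View pics/w11.png

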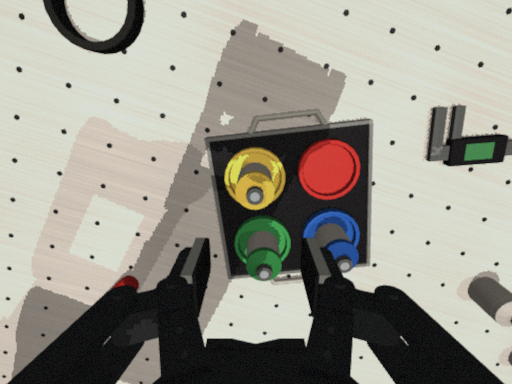

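Yellow stands in its dish, and three are placed. Last is red.

{"method": "arm_command", "body": {
  "plan": [-1,-16,0,0,-1,-32,0,0,-1.5,-40,0,0,-1.5,-40,0,0,-1.5,-40,0,0,-1.5,-40,0,0,-1.5,-40,0,0,-1.5,-40,0,0,-1.5,-40,0,0,-1,-40,0,0,0,-30,0,0,0,-15,0,0,0,0,0,0,0,0,0,0],
  "grip": 1
}}

```text
time_s: 24.15
eef_pos: [0.4493, 0.423, 0.1491]
eef_rot: [0.001, 0.988, 0.155, -0.001]
wrist_force: [0.8, 0.2, 0.4]
opening: 0.994
```

```bash
python3 - <<'E'
from h import *
from bench import ctrl
s=pix(ctrl,(*POS["red"],.048)); print(s)
p=wrist(ctrl,"red",s,save="pics/w12.png"); to(ctrl,(p[0],p[1],.012))
E
```

```text
(np.float64(256.61765172036013), np.float64(185.24338597965223))
red px [251.4 184.6] 898 at [0.4495 0.4257 0.048 ]
t 24.25 tcp [0.4501 0.4225 0.1497] q [ 0.56  0.33  1.55 -0.    1.26  1.82] F [ 0.4 -0.7  0.8] open 1.0
shift mm [  0.5  -3.3 137.7]
```

View pics/w12.png

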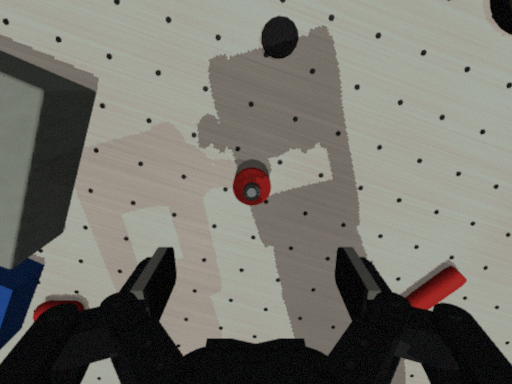

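Red is at (251,185). The grey box at the left, right edge at column 95, is more than 15 cm away.

{"method": "arm_command", "body": {
  "plan": [0,-3,12,0,0,0,25,0,0,0,30,0,0,0,28,0,0,0,20,0,0,0,13,0,0,0,6,0,0,0,3,0,0,0,0,0],
  "grip": 1
}}

```text
time_s: 25.15
eef_pos: [0.4492, 0.4268, 0.0135]
eef_rot: [-0.0, 0.988, 0.155, 0.0]
wrist_force: [-0.3, -0.8, 1.0]
opening: 1.0
```

{"method": "arm_command", "body": {
  "plan": [0,0,0,0,0,0,0,0,0,0,0,0,0,0,0,0,0,0,0,0,0,0,0,0,0,0,0,0,0,0,0,0],
  "grip": 0.3
}}

```text
time_s: 25.95
eef_pos: [0.4492, 0.4271, 0.0141]
eef_rot: [-0.0, 0.988, 0.155, 0.001]
wrist_force: [-1.4, -0.6, 5.7]
opening: 0.417
```

```bash
python3 - <<'E'
from h import *
from bench import ctrl
to(ctrl,(.622,-.0405,.140))
E
```

```text
t 25.95 tcp [0.4492 0.4271 0.0141] q [ 0.57  0.51  1.61 -0.    1.02  1.83] F [-1.4 -0.6  5.7] open 0.42
shift mm [  21.1  498.  -126. ]
```

{"method": "arm_command", "body": {
  "plan": [0,0,-4,0,0,0,-14,0,0,0,-30,0,0,0,-36,0,0,0,-28,0,0,0,-14,0,0,0,0,0]
}}

```text
time_s: 26.65
eef_pos: [0.4501, 0.4277, 0.142]
eef_rot: [-0.001, 0.988, 0.155, 0.002]
wrist_force: [-0.3, 0.3, -2.4]
opening: 0.415
```

{"method": "arm_command", "body": {
  "plan": [1,16,0,0,1,30,0,0,1.5,38,0,0,1.5,38,0,0,1.5,38,0,0,1.5,38,0,0,1.5,38,0,0,1.5,38,0,0,1.5,38,0,0,1.5,38,0,0,1.5,38,0,0,1.5,38,0,0,1.5,38,0,0,1,22,0,0,1,12,0,0,0,0,0,0,0,0,0,0]
}}

```text
time_s: 28.35
eef_pos: [0.6199, -0.0403, 0.1379]
eef_rot: [-0.001, 0.988, 0.155, -0.001]
wrist_force: [-0.4, 0.6, -1.0]
opening: 0.415
```

```bash
python3 - <<'E'
from h import *
from bench import ctrl
wrist(ctrl,"",save="pics/w13.png"); to(ctrl,(.622,-.0405,.0232))
E
```

```text
t 28.4 tcp [ 0.6201 -0.0398  0.1382] q [-0.26  0.35  1.55  0.    1.24  1.  ] F [-0.2  0.3 -1.7] open 0.41
shift mm [  1.8   1.4 115. ]
```

View pics/w13.png

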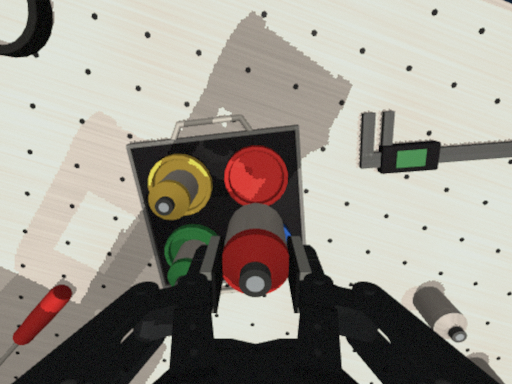

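Red is over its dish at (256,177), and yellow and green are standing. I'm lowering it.

{"method": "arm_command", "body": {
  "plan": [1.5,1,12,0,0,0,26,0,0,0,30,0,0,0,24,0,0,0,11,0,0,0,5,0,0,0,3,0,0,0,1.5,0,0,0,1,0,0,0,0.8,0,0,0,0.5,0,0,0,0.2,0,0,0,0,0,0,0,0,0]
}}

```text
time_s: 29.8
eef_pos: [0.6228, -0.0415, 0.0242]
eef_rot: [0.0, 0.988, 0.155, 0.0]
wrist_force: [-1.0, -0.1, -0.8]
opening: 0.417
```

{"method": "arm_command", "body": {
  "plan": [0,0,0,0,0,0,0,0,0,0,0,0,0,0,0,0,0,0,0,0],
  "grip": 0.6
}}

```text
time_s: 30.3
eef_pos: [0.6228, -0.0415, 0.0242]
eef_rot: [0.0, 0.988, 0.155, 0.0]
wrist_force: [-0.3, -0.3, -0.2]
opening: 0.6
```

{"method": "arm_command", "body": {
  "plan": [0,0,-4,0,0,0,-20,0,0,0,-35,0,0,0,-37,0,0,0,-30,0,0,0,-20,0,-30,0,-10,0,-40,0,0,0,-40,0,0,0,-40,0,0,0,-40,0,0,0,-25,0,0,0,-10,0,0,0,0,0,0,0,0,0,0,0]
}}

```text
time_s: 31.8
eef_pos: [0.4096, -0.1107, 0.1806]
eef_rot: [0.0, 0.988, 0.155, 0.001]
wrist_force: [1.4, -0.3, -0.2]
opening: 0.6
```

```bash
python3 - <<'E'
from h import *
from bench import ctrl
to(ctrl,(.622,-.0405,.0232)); wrist(ctrl,"",save="pics/w14.png")
a=ctrl.camera("top")["color"][:,:,::-1]; b=ctrl.camera("scene")["color"][:,:,::-1]
cv2.imwrite("pics/t14.png",cv2.resize(np.vstack([a[100:260,60:460],b[80:260,60:460]]),None,fx=1.7,fy=1.7))
E
```

```text
t 31.8 tcp [ 0.4096 -0.1107  0.1806] q [-0.55 -0.14  2.    0.    1.28  0.71] F [ 1.4 -0.3 -0.2] open 0.6
shift mm [223.5  -1.9 157.7]
```

View pics/w14.png

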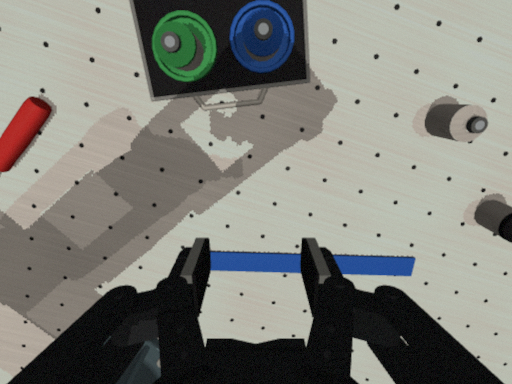

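View pics/t14.png

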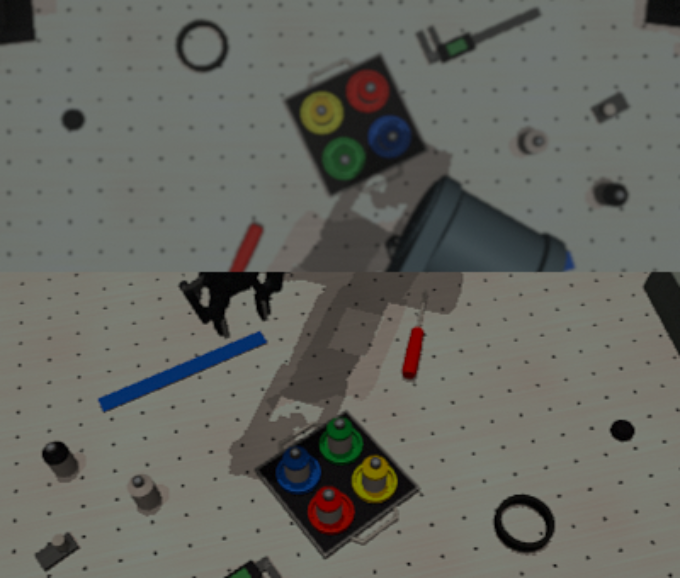

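All four stand upright and centred in their own dishes. Both look-alikes are still where they were, and the arm is clear.

```bash
python3 -c "
from bench import ctrl
print(ctrl.hand_in())"
```

```text
the job is handed in; nothing more can be done
None
```

I put the blue, green, yellow and red objectives away, each standing upright in the dish of its own colour, and handed the job in at about 32 s of the 106 s allowed.

- **Placing:** the final top and scene views show all four upright and centred in their dishes. Each was lowered slowly in small steps before release. The contact force was too small to see, so I judged the last 1 mm or less by height. Red was released about 1 mm above the height I expected.
- **Look-alikes:** the silver and black relay lenses appear upright and unmoved in the final views. I never went near them and did not re-measure their positions.
- **Forces:** the wrist force readings I took stayed below about 8 N.
- **Measurements:** the wrist camera put green, yellow and red 4–5 mm to the left of the positions from the overhead cameras. I used the wrist values, and all the grasps held at the expected 38 mm width.

No check failed; the hand-in itself gave no verdict.

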